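# Clamp a two-part plaster casting mould shut

### The arm

A 7-joint arm with a two-finger parallel gripper is mounted at the origin on the work surface. World frame = base frame: x ahead of the robot, y to its left, z up, the work surface at z = 0. Lengths are in mm, angles in rad, forces in N, time in s.
With the tool pointing down it reaches from about 400 to 850 mm from the base axis. Payload 10.4 kg.
Tool frame: the origin (TCP) lies midway between the tips of the shut fingers; the grasp point (between the pads) lies 19 mm behind it; z points along the fingers, y is the line along which they close (so a half turn about z gives the same grasp; the last joint's range is limited). The gripper opens to 87 mm and grips with 3 to 60 N. Pads are 19 mm wide; open, the fingers measure 117 mm over their backs; the gripper's body (75 mm by 190 mm) begins 51 mm behind the grasp point.
Start: joints at [1.171, 0.332, -0.065, 1.46, 0.022, 1.35, -0.088], TCP at [229.992, -581.171, 185.276] pointing down, gripper open.
Joint ranges: [-2.6, 2.6], [-0.5, 2.12], [-1.47, 1.34], [0.16, 2.42], [-1.27, 4.41], [0.06, 2.06], [-2.6, 2.6]. Speed limits (rad/s): [2.22, 2.22, 2.79, 2.79, 3.14, 3.14, 3.14].

### API

Orientations are given as a unit quaternion [x, y, z, w].
In Python, from workcell import arm gives the robot as it stands. Calls block until the motion is done:
- arm.reach(position, orientation): joint-space move of the TCP to a pose.
- arm.servo_line(position, orientation=None, vel=150): straight line of the TCP; orientation=None keeps the orientation; vel is the mean speed in mm/s.
- arm.move_j(angles): joint-space move.
- arm.release() and arm.close(grasp_force=None): open the fingers fully, or close them until they stop; grasp_force is the grip in N (None keeps the last).
- arm.pause(seconds).
- arm.solve_ik(position, orientation): joint angles nearest the present ones, or None.
- arm.state(): the state.
- arm.capture(name): name is "side" or "top"; returns the picture (400x640x3 uint8, blue, green, red); there is no depth.
- arm.camera_params(name): a dict with "fx", "fy", "cx", "cy" (pixels), "eye" and "rotation" of the camera in the world. Camera axes: x right, y up, looking along -z (the intrinsics and any distortion apply to the point x, -y, -z); pixel columns grow to the right and rows downward; lengths in mm; the calibration is good to about 2 mm. A picture is of the moment at which its call begins. camera_params takes no time and is no camera call.
A pose or a line that the arm cannot do raises arm.Unreachable and nothing moves.
- arm.close_job(): hands the job in; it is judged then, once.
The state is a dict: "time_s": time; "joints": joint angles; "qvel": joint speeds; "tau": joint torques, N m; "ee_pos": TCP position; "ee_rot": TCP orientation; "wrist_force": force on the tool from outside, world axes, zero at the start; "wrist_torque": the same for the moment, N m; "opening": finger opening in mm; "grasp_force": force on a finger pad.
Only numpy, scipy, OpenCV 4.12 (cv2) and the standard library are available. Lean on these libraries where they do the work, as an engineer would, in place of code of your own. Each camera call takes 0.05 s, during which the arm holds its last target. There are 200 camera calls.

### The job

Close up the slip-casting mould in the mould clamp: stand the loose plaster half on the clamp's wooden deck in front of its mate, upright and square with the hollow sides facing, and set it down gently because plaster chips. Push the sliding jaw along until its rubber pad bears on the mould and the two halves are shut with no gap, then press the clamp's lever down until the catch holds it and let go. Leave the other things on the bench where they are.

Things in the scene. Friction and masses are not known exactly. Their poses are not given: they have to be found in the camera images.
- clamp: Bench mould clamp, fixed. Grey steel base 360 x 190 mm (x -165 to +195 mm) with a slippery plywood deck for the mould, its top 22 mm above the bench. Origin on the bench; x runs along the slide from the fixed jaw to the lever end, y across, z up; all centred on y = 0. Fixed jaw: upright plate, face at x = -115 mm, top at 112 mm. Sliding jaw: pad face at x = 80 mm minus joint saddle.
- half_a: Plaster mould half already on the deck, loose, a few mm off the fixed jaw: 50 mm thick (x), 130 wide (y), 110 high, 0.6 kg. Origin: centre of underside; axes as the clamp's. Parting face at x = +25 mm, with a half-round hollow (radius 30 mm about y = 0, floor 20 mm up, open on top) and two bumps 15 mm across, 6 mm high: y = +48 mm at 45 mm up, y = -48 mm at 75 mm up.
- half_b: Loose plaster mould half, upright on the bench left or right of the clamp, within 60 degrees of the way it must stand in it. 50 mm thick (x), 130 wide (y), 110 high, 0.45 to 0.75 kg. Origin: centre of underside; axes to end up as the clamp's. Parting face at x = -25 mm with the same hollow, so at y = 0 its back wall is 20 mm thick, x = +5 to +25 mm: pinch it there, one finger in the hollow.
- face_a (a point): Point on half_a at the foot of its parting face (y = 0, on the underside); axes as half_a.
- face_b (a point): Point on half_b at the foot of its parting face (y = 0, on the underside); axes as half_b. Mould shut: it coincides with face_a. Two sockets in the face, 20 mm wide and 9 mm deep, take the other half's bumps and draw the halves into line from up to about 4 mm sideways when pushed together.
- jaw_plate: Sliding jaw: upright steel plate 150 mm wide, 26 to 111 mm above the bench, faced with an 8 mm springy rubber pad (2 N per mm, 6 mm at most). Its back is bare between 20 and 70 mm either side of the middle, above 40 mm height: closed fingers can come down behind it there and push. Origin: on the bench under the middle of the pad face; axes as the clamp's.
- push_spot (a point): Point on the back of the sliding jaw plate, in the middle, 95 mm above the bench (16 mm below the top edge), 14 mm behind the pad face; axes as the clamp's. The lever's cheeks stand behind this middle, 16 mm further back and 37 mm wide: push 45 mm to one side.
- saddle (a joint): How far the sliding jaw is pushed from fully open, m: 0 open (pad 195 mm from the fixed jaw), about 0.095 when the pad touches a shut mould, 0.125 at most. Takes about 8 N to slide, up to 5 N more while it pushes the mould halves along the deck; 15 to 18 N presses the mould shut. Stays where left.
- lever (a joint): Lever angle, rad: 0 raised, 49 degrees above level, leaning away from the mould; 0.86 level, held by the catch; 0.93 lower stop. Sprung up: pressing at lever_grip takes 4 N at first, 7 N at the bottom, up to 12 N from 0.65 on, where it pushes the catch aside. The catch snaps over beyond about 0.88; let go sooner and it springs up. It drives the jaw 4 mm forward; the saddle may slip back as much.
- lever_grip (a point): Point on top of the lever's flat black grip (70 x 30 x 14 mm, 85 to 155 mm from the pivot): 130 mm along the lever from the pivot and 7 mm above its centre line. Raised, the lever's end stands about 200 mm above the bench: carry things over it, or round it.
- lever_pivot (a point): Lever pivot on the saddle, 75 mm above the bench, 50 mm behind the undriven pad face; axes as the clamp's. The lever turns about y and points to +x when level, clear of all below. The catch is a dark steel hook on the lever's +y side, 60 mm from the pivot.
- dish_mould: Bystander: round open plaster dish mould, 120 mm across, 55 mm high, on the bench. Origin: centre of its underside.
- glaze_jar: Bystander: lidded jar, 72 mm across, 110 mm high, on the far side of the clamp. Origin: centre of its underside.
- whirler: Bystander: banding wheel (small turntable), 140 mm across, 87 mm high, on the far side. Origin: centre of its underside.
- batten: Bystander: wooden guide batten, 200 x 30 x 10 mm, lying on the far side. Origin: centre of its underside.
Not all that is in view belongs to the job. Leave any orange look-alike of the half_a alone.

How it is judged (in metres and radians):
On the way, in this order (a step that is already met when the one before it is completed fails the run):
1. the loose half stands upright and let go on the deck between the other half and the sliding jaw, hollow side to its mate (x of half_b in the frame of clamp between -0.075 and 0.02 m and y of half_b in the frame of clamp between -0.02 and 0.02 m and z of half_b in the frame of clamp between 0.018 and 0.026 m and angle between the x axis of half_b and the x axis of clamp, either way round below 0.2 rad and x of face_a in the frame of half_b below 0 m and angle between half_b's own z axis and vertical below 0.1 rad and contact force between the fingers and half_b below 0.3 N), for 0.2 s.
2. the sliding jaw bears on the mould (over 2 N) and the halves are shut, the lever still up (x of face_b in the frame of face_a between -0.003 and 0.003 m and y of face_b in the frame of face_a between -0.004 and 0.004 m and z of face_b in the frame of face_a between -0.004 and 0.004 m and angle between the x axis of half_b and the x axis of half_a, either way round below 0.05 rad and angle between half_b's own z axis and vertical below 0.05 rad and contact force between jaw_plate and half_b above 2 N and value of joint lever below 0.3 rad), for 0.2 s.
3. the lever is down past its catch (value of joint lever above 0.8 rad), for 0.2 s.
At the end, for the whole second after the job is handed in: Lever held down by its catch (over 0.8 rad); both mould halves upright on the deck, parting faces together (gap under 3 mm, 4 mm sideways, 3 degrees), the first half against the fixed jaw (5 mm, 15 mm sideways); sliding jaw pressing on the mould with over 3 N; all at rest (x of face_b in the frame of face_a between -0.003 and 0.003 m and y of face_b in the frame of face_a between -0.004 and 0.004 m and z of face_b in the frame of face_a between -0.004 and 0.004 m and angle between the x axis of half_b and the x axis of half_a, either way round below 0.05 rad and angle between each of half_b, half_a's own z axis and vertical below 0.05 rad and x of half_a in the frame of clamp between -0.095 and -0.085 m and y of half_a in the frame of clamp between -0.015 and 0.015 m and contact force between jaw_plate and half_b above 3 N and value of joint lever above 0.8 rad and linear speed of half_b below 0.01 m/s); the robot touches nothing.
It fails at once if a bystander is moved by more than 40 mm (distance of any of dish_mould, glaze_jar, whirler, batten from where it was at the start of the episode above 0.04 m).
It fails at once if the loose half is knocked hard against the clamp or its mate (over 60 N) (contact force between half_b and clamp above 60 N or contact force between half_b and half_a above 60 N).
It fails at once if a mould half falls over (angle between half_b's own z axis and vertical above 0.7 rad or angle between half_a's own z axis and vertical above 0.5 rad).
It also fails if it takes over 67 s, if anything falls off the work surface, if the arm or the gripper's body presses on something with over 40 N, if the wrist force passes 120 N, or if a joint passes its speed limit or range.

## Working session

There is one attempt and no reset: what is moved stays moved. The work goes in short steps, each a Python script; the robot and the scene stay as the last script left them, time stands still between calls to the robot, and variables do not carry over. Pictures are saved under pics/ and viewed, at most 10 in all, crops included, and the job is handed in when it is done.

```bash
ls; mkdir -p pics; python3 - <<'E'
from workcell import arm
import cv2,numpy as np
for n in("side","top"):
    cv2.imwrite(f"pics/{n}0.png",arm.capture(n)); print(n,arm.camera_params(n))
print(arm.state())
E
```

```text
pics
side {'fx': 393.35443758389465, 'fy': 393.35443758389465, 'cx': 318.01811595804566, 'cy': 197.9974451293391, 'eye': array([ 379.1640131 , -675.52570079,  834.19808639]), 'rotation': array([ 0.36912789, -0.05055439, -0.11063501,  0.92138415])}
top {'fx': 393.84161025435964, 'fy': 393.84161025435964, 'cx': 319.67711623044806, 'cy': 203.331797448191, 'eye': array([ 329.58308774,   -7.81804708, 1278.12245821]), 'rotation': array([ 0.07232265, -0.07098314, -0.69823266,  0.70866211])}
{'time_s': 0.1, 'joints': array([ 1.17143458,  0.33282331, -0.06467453,  1.46082822,  0.02160902,
        1.34991651, -0.08848733]), 'qvel': array([ 0.00158406, -0.0022647 ,  0.00086084, -0.00159542,  0.00094635,
        0.00066463,  0.00131432]), 'tau': array([ 2.06005439e-03, -6.24543929e+01,  2.50961480e-02, -3.90720606e+01,
       -6.13635778e-02,  3.65806755e-02,  3.68677956e-05]), 'ee_pos': array([ 229.779218  , -580.81183743,  184.53823812]), 'ee_rot': array([ 9.82307673e-01,  1.87273130e-01, -1.56113421e-04, -6.20614782e-04]), 'wrist_force': array([0.27263422, 0.177364  , 0.09808281]), 'wrist_torque': array([ 0.00880555, -0.05933528,  0.02443053]), 'grasp_force': 0.0, 'opening': 86.746228031222}
```

View pics/side0.png

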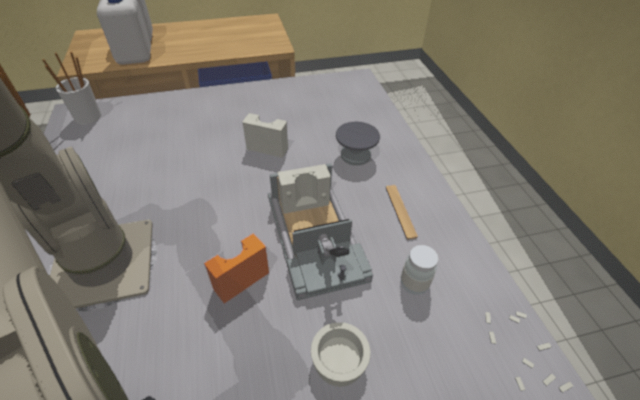

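View pics/top0.png

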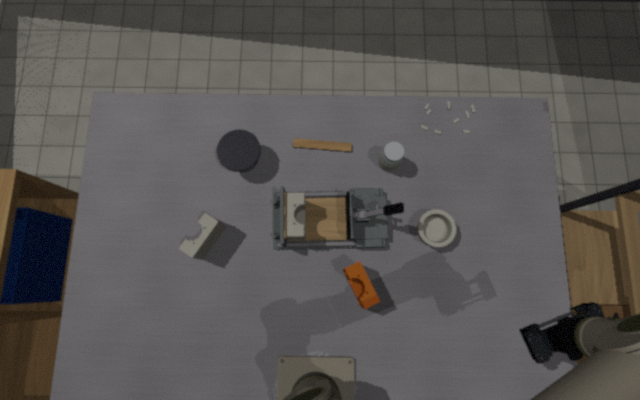

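Candidates for half_b: the cream block at top (201,235) / side (266,137), which is plaster with its hollow facing away from the clamp. The orange block at top (361,286) is the look-alike. The cream block in the clamp at top (296,215) is half_a. I choose the first and check it in a crop.

```bash
cat > h.py <<'E'
import cv2,numpy as np
from scipy.spatial.transform import Rotation as R
from scipy.optimize import least_squares
def proj(cam,P):
    p=(R.from_quat(cam["rotation"]).inv().apply(np.atleast_2d(P)-cam["eye"]))
    return np.c_[cam["cx"]+cam["fx"]*p[:,0]/-p[:,2], cam["cy"]-cam["fy"]*p[:,1]/-p[:,2]]
def ray(cam,uv,z):
    uv=np.atleast_2d(uv).astype(float)
    d=R.from_quat(cam["rotation"]).apply(np.c_[(uv[:,0]-cam["cx"])/cam["fx"],-(uv[:,1]-cam["cy"])/cam["fy"],-np.ones(len(uv))])
    return cam["eye"]+d*((z-cam["eye"][2])/d[:,2])[:,None]
def pose(x,y,z,th,L): return R.from_euler('z',th).apply(np.asarray(L,float))+[x,y,z]
E
python3 - <<'E'
import cv2,numpy as np
t=cv2.imread("pics/top0.png");s=cv2.imread("pics/side0.png")
def crop(im,x,y,w,h,k): 
    c=cv2.resize(im[y:y+h,x:x+w],None,fx=k,fy=k,interpolation=cv2.INTER_CUBIC)
    for i in range(0,w,10): cv2.putText(c,str(x+i),(i*k,8),0,.3,(0,0,255));cv2.line(c,(i*k,9),(i*k,14),(0,0,255))
    for j in range(0,h,10): cv2.putText(c,str(y+j),(0,j*k+4),0,.3,(0,0,255));cv2.line(c,(20,j*k),(26,j*k),(0,0,255))
    return c
a=crop(t,170,205,60,60,5);b=crop(s,235,105,60,60,5)
c=crop(t,265,175,160,80,5);d=crop(s,260,155,120,145,5)
cv2.imwrite("pics/c1.png",np.hstack([a,b]));cv2.imwrite("pics/c2.png",c)
cv2.imwrite("pics/c3.png",cv2.resize(d[:,:],(480,580)))
E
```

```text
(no output)
```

View pics/c1.png

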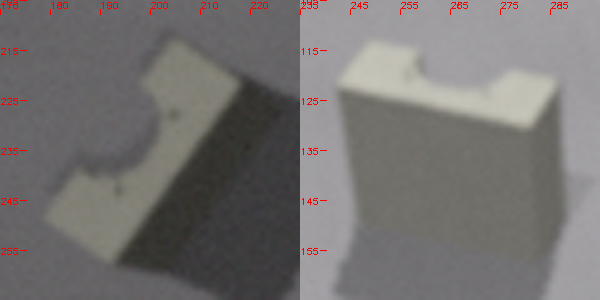

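View pics/c2.png

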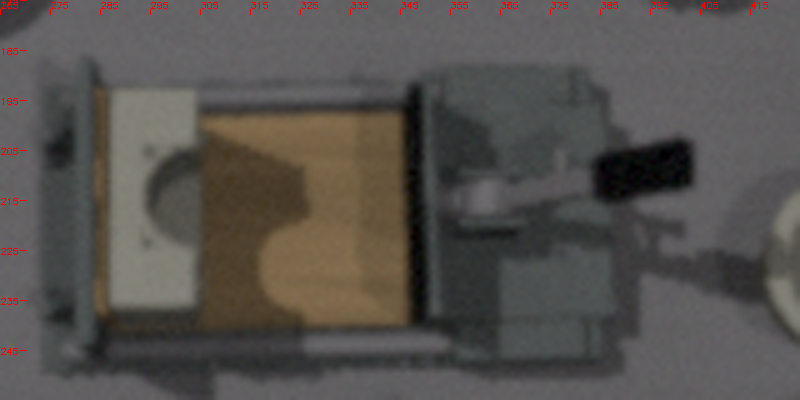

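View pics/c3.png

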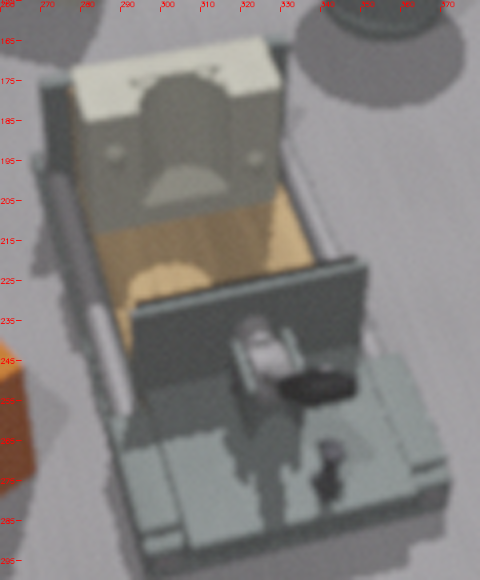

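The close crop confirms the cream block: half-round hollow, dark marks, no orange. Its top-face corners are at about (218.6,221), (193.4,258), (178.6,248.4) and (204.4,212.6) in the top view. I also see half_a in the clamp and the jaw plate top edge at about side (293,233)–(350,221). Next I fit poses.

```bash
cat > fit.py <<'E'
from workcell import arm
from h import *
C={n:arm.camera_params(n) for n in("top","side")}
def fit(obs,x0,z,loss='soft_l1'):
    def f(p): return np.concatenate([(proj(C[c],pose(p[0],p[1],z,p[2],L))[0]-uv) for c,L,uv in obs])
    r=least_squares(f,x0,x_scale=[10,10,.1],loss=loss); return r.x,f(r.x).reshape(-1,2).round(1)
E
python3 - <<'E'
from fit import *
b=[("top",(25,65,110),(218.6,221)),("top",(25,-65,110),(193.4,258)),("top",(-25,-65,110),(178.6,248.4)),("top",(-25,65,110),(204.4,212.6)),
("side",(25,-65,110),(242.6,122.6)),("side",(25,65,110),(281,130.8)),("side",(-25,65,110),(286.6,121)),("side",(-25,-65,110),(249.6,113)),("side",(25,-65,0),(246.6,150))]
c=ray(C["top"],(199,235),110)[0]
for th in(-2.2,): print("b",*fit(b,[c[0],c[1],th],0))
a=[("top",(-25,65,110),(286.6,192.4)),("top",(-25,-65,110),(286.6,236.2)),("top",(25,65,110),(304.8,192.6)),("top",(25,-65,110),(304.8,236.6)),
("side",(-25,-65,110),(278,172.5)),("side",(-25,65,110),(326.2,164.5)),("side",(25,65,110),(330,177.5)),("side",(25,-65,110),(281,185.2)),("side",(25,-65,0),(284.2,213)),("side",(25,65,0),(329,201.7))]
c=ray(C["top"],(296,214),132)[0]
print("a",*fit(a,[c[0],c[1],-1.57],22))
k=[("side",(94,-75,111),(293.7,235)),("side",(94,75,111),(352,222)),("side",(80,-75,111),(293.2,232.5)),("side",(80,75,111),(349.2,220.5)),
("side",(195,-95,0),(297.5,298.7)),("side",(195,95,0),(372.5,279)),("top",(80,75,111),(346.8,192)),("top",(80,-75,111),(346.8,242)),]
print("clamp",*fit(k,[c[0],c[1]-90,-1.57],0))
E
```

```text
b [470.64042453 354.21860193  -2.12267709] [[-0.  -0.5]
 [-0.4 -0.7]
 [ 0.7 -0.2]
 [ 0.6 -0.9]
 [-0.8 -0.4]
 [-0.3 -0.6]
 [-0.   0.1]
 [-1.1  0.5]
 [-0.6 -0.3]]
a [533.29468914  66.38459224  -1.55525695] [[ 1.  -0.2]
 [ 0.3 -0.6]
 [-0.4 -0.4]
 [-0.8 -1. ]
 [-0.5 -0.2]
 [-1.1 -0.2]
 [ 0.2 -0.9]
 [ 0.2 -0. ]
 [-0.8  0.8]
 [-0.1  3.5]]
clamp [535.15573673 -11.79753571  -1.5045913 ] [[-1.4  0.9]
 [ 0.5 -0.6]
 [-2.4 -1.1]
 [ 1.2 -3.3]
 [-0.4  0.9]
 [-0.9 -0.2]
 [ 0.3 -2.9]
 [ 3.6 -3.9]]
```

```bash
python3 - <<'E'
from fit import *
np.set_printoptions(suppress=True,precision=1)
T=C["top"];S=C["side"]
print("deck",ray(T,[(305,197.4),(347,196.6),(305,240.4),(347,240)],22)[:,:2])
print("fixedjaw",ray(T,[(284.4,189),(284.4,243)],112)[:,:2])
print("pad",ray(T,[(346.8,200),(346.8,238)],111)[:,:2])
print("sideplate",ray(S,[(293.7,235),(352,222),(293.2,232.5),(349.2,220.5)],111)[:,:2])
print("base",ray(S,[(297.5,298.7),(372.5,279)],0)[:,:2])
t=cv2.imread("pics/top0.png");s=cv2.imread("pics/side0.png")
def ov(im,cam,x0,y0,w,h,k,P):
    c=cv2.resize(im[y0:y0+h,x0:x0+w],None,fx=k,fy=k,interpolation=cv2.INTER_CUBIC)
    for L,col in [([(-115,-75,112),(-115,75,112)],(0,0,255)),([(80,-75,111),(80,75,111),(94,75,111),(94,-75,111),(80,-75,111),(80,-75,26)],(0,255,0)),([(-165,-95,0),(195,-95,0),(195,95,0),(-165,95,0),(-165,-95,0)],(255,0,0)),([(-45,-65,22),(60,-65,22)],(0,255,255))]:
        q=(proj(cam,pose(*P,L))-[x0-.5,y0-.5])*k
        cv2.polylines(c,[np.int32(q*16)],False,col,1,cv2.LINE_AA,4)
    return c
P=(533.5,-17.5,0,-1.556)
A=ov(t,T,262,175,140,85,4,P);B=ov(s,S,260,150,130,155,3,P);B=B[:,:]
cv2.imwrite("pics/o1.png",A);cv2.imwrite("pics/o2.png",B)
h=max(A.shape[0],B.shape[0]);
z=np.zeros((h,A.shape[1]+B.shape[1],3),np.uint8);z[:A.shape[0],:A.shape[1]]=A;z[:B.shape[0],A.shape[1]:]=B
z=cv2.resize(z,None,fx=800/z.shape[1],fy=800/z.shape[1],interpolation=cv2.INTER_AREA) if z.shape[1]>800 else z
cv2.imwrite("pics/o.png",z)
E
```

```text
deck [[607.2  44.7]
 [611.9 -92.4]
 [466.6  41.6]
 [469.8 -92.5]]
fixedjaw [[612.6 104.3]
 [448.1  98.9]]
pad [[581.3 -85.8]
 [465.8 -85.9]]
sideplate [[ 470.2 -108.6]
 [ 614.5 -102.2]
 [ 470.5 -101. ]
 [ 609.4  -96.1]]
base [[ 454.8 -210.6]
 [ 644.9 -201.1]]
```

View pics/o.png

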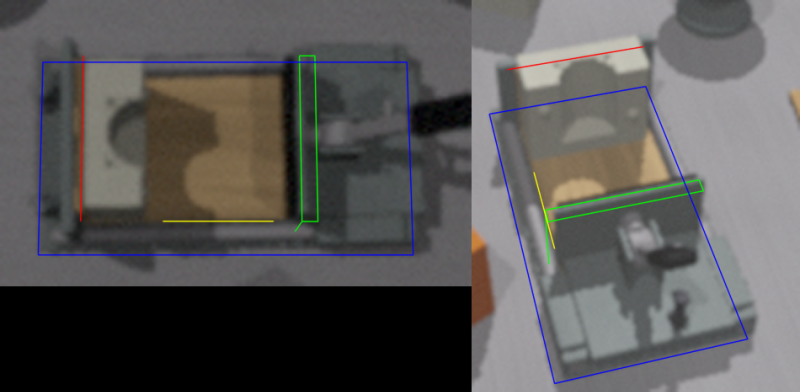

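Half_b fits well, to under 1 px. The clamp is at about (538,-14), th ≈ -1.54. I go for the grasp.

```bash
cat >> h.py <<'E'
def qd(phi):
    a=(phi+np.pi/2)/2; return np.array([np.cos(a),np.sin(a),0,0])
E
python3 - <<'E'
from fit import *
b=np.array([470.6,354.2]);th=-2.1227
g=b+14.5*np.array([np.cos(th),np.sin(th)])
for k in (0,np.pi):
    print([None if (q:=arm.solve_ik(p,qd(f+k))) is None else q.round(2) for p,f in (((*g,55),th),((538,-10,260),-1.545))])
s=arm.state();p=s["ee_pos"]
arm.servo_line([p[0],p[1],330],vel=200)
E
```

```text
[array([-1.32,  0.41,  0.75,  1.78, -0.31,  1.08, -2.59]), array([ 0.56,  0.17, -0.71,  1.54,  0.11,  1.47, -1.69])]
[array([ 0.1 ,  0.56, -1.05,  1.71,  0.52,  1.19, -0.07]), array([ 0.67,  0.19, -0.84,  1.54,  0.14,  1.48,  1.42])]
```

```bash
python3 - <<'E'
from fit import *
b=np.array([470.6,354.2]);th=-2.1227
g=b+14.5*np.array([np.cos(th),np.sin(th)]);q=qd(th+np.pi)
arm.reach([530,0,360],qd(-1.55+np.pi));print(arm.state()["joints"].round(2))
arm.reach([*g,230],q);print(arm.state()["joints"].round(2))
arm.servo_line([*g,57],q,vel=120)
s=arm.state();print(s["wrist_force"].round(1),s["ee_pos"].round(1))
arm.close(30);s=arm.state();print(s["opening"],s["grasp_force"],s["wrist_force"].round(1),s["time_s"])
arm.servo_line([*g,95],vel=60);s=arm.state();print(s["opening"],s["wrist_force"].round(1),s["wrist_torque"].round(2),s["ee_pos"].round(1))
im=arm.capture("side");im2=arm.capture("top")
cv2.imwrite("pics/g.png",np.hstack([cv2.resize(im[60:210,200:330],None,fx=3,fy=3),cv2.resize(im2[180:280,150:270],None,fx=3,fy=3)[:300].repeat(1,0) if 0 else cv2.resize(im2[165:315,150:280],None,fx=3,fy=3)]))
E
```

```text
[ 0.62  0.16 -0.81  1.36  0.12  1.67  1.42]
[ 0.12  0.38 -1.06  1.49  0.33  1.47  0.07]
[ 0.1 -0.5 -0.2] [463.3 342.2  57.7]
20.188793432122555 27.884327173233032 [-0.2  0.9 -2.3] 7.3917
20.061062797784658 [ 0.2 -0.3 -7.5] [ 0.03 -0.07 -0.02] [462.9 341.6  94.7]
```

View pics/g.png

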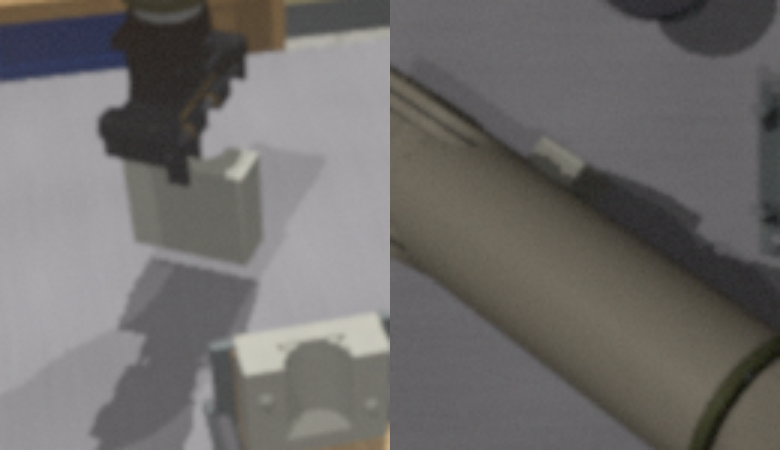

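The block is held upright with the hollow side away; wrist load is about 7.5 N. Now I carry it over and set it down.

```bash
python3 - <<'E'
from fit import *
q=qd(-1.545+np.pi);x,y=535.4,-14.1
p=arm.state()["ee_pos"]
arm.servo_line([p[0],p[1],250],vel=150)
arm.reach([x,y,250],q)
arm.servo_line([x,y,110],q,vel=120)
def S(): s=arm.state();print(s["ee_pos"].round(1),s["wrist_force"].round(1),round(s["time_s"],2));return s
s=S();f0=s["wrist_force"][2]
z=84
arm.servo_line([x,y,z],q,vel=40);s=S()
while z>76:
    z-=1;arm.servo_line([x,y,z],q,vel=12);s=S()
    if abs(s["wrist_force"][2]-f0)>2.5:break
arm.release();arm.pause(.3);S()
arm.servo_line([x,y,300],q,vel=200);print(arm.state()["joints"].round(2))
E
```

```text
[535.9 -14.  110.7] [-0.7  0.1 -6.8] 12.13
[535.5 -14.   84.1] [ 0.1 -0.3 -7.3] 12.93
[535.4 -14.1  83.1] [ 0.5 -0.5 -6.2] 13.18
[535.3 -14.1  81.9] [ 0.5 -0.6 -6.1] 13.43
[535.3 -14.1  80.9] [-0.3 -1.3 -7. ] 13.68
[535.3 -14.1  79.9] [ 0.5 -0.1 -7. ] 13.93
[535.6 -14.   79.1] [-0.2 -0.1 -5.6] 14.18
[535.6 -14.3  79. ] [-5.7 -0.9  6.3] 14.43
[535.4 -14.1  78. ] [ 0.1 -0.3  0.4] 16.01
[ 0.88  0.24 -1.11  1.46  0.22  1.57  1.38]
```

```bash
python3 - <<'E'
from fit import *
arm.close(20)
for f in (.03,.03+np.pi):
    q=arm.solve_ik([492,-140,200],qd(f));print(f,None if q is None else q.round(2))
    
arm.reach([440,-330,300],qd(0.03) if (q:=arm.solve_ik([440,-330,300],qd(0.03))) is not None and abs(q[6])<2 else qd(.03+np.pi))
print(arm.state()["joints"].round(2),arm.state()["time_s"])
t=arm.capture("top");s=arm.capture("side");cv2.imwrite("pics/t1.png",t);cv2.imwrite("pics/s1.png",s)
def crop(im,x,y,w,h,k):
    c=cv2.resize(im[y:y+h,x:x+w],None,fx=k,fy=k,interpolation=cv2.INTER_CUBIC)
    for i in range(0,w,10): cv2.putText(c,str(x+i),(i*k,8),0,.3,(0,0,255));cv2.line(c,(i*k,9),(i*k,14),(0,0,255))
    for j in range(0,h,10): cv2.putText(c,str(y+j),(0,j*k+4),0,.3,(0,0,255));cv2.line(c,(20,j*k),(26,j*k),(0,0,255))
    return c
cv2.imwrite("pics/p1.png",np.hstack([crop(t,270,178,95,110,4),crop(s,262,155,100,110,4)]))
E
```

```text
0.03 [ 0.98  0.15 -0.86  1.7   0.12  1.34  0.13]
3.171592653589793 None
[ 1.38  0.25 -0.99  1.43  0.21  1.57  0.44] 20.0417
```

View pics/p1.png

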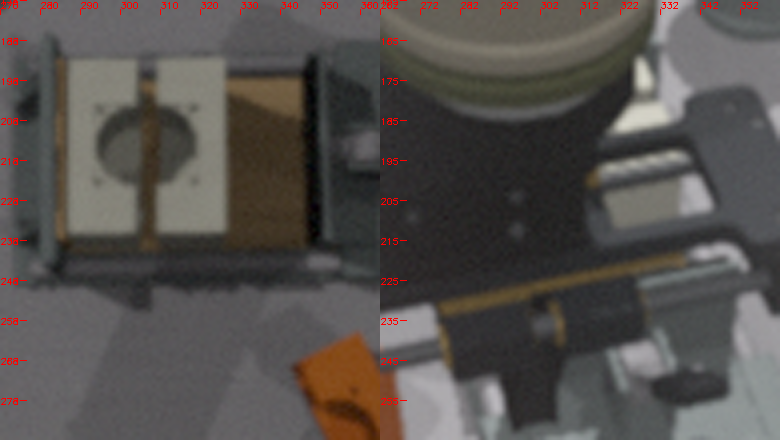

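The two halves stand parallel and in line on the deck (rows about 192–236 for both; gap at columns 305–309). Now I push the jaw.

```bash
python3 - <<'E'
from fit import *
q=qd(0.03);x0,y0,z=495.,-135.,80
d=np.array([-0.028,0.9996])
arm.reach([x0,y0,300],q);print(arm.state()["joints"].round(2))
arm.servo_line([x0,y0,z],q,vel=120)
s=arm.state();f0=s["wrist_force"];print(f0.round(1),s["ee_pos"].round(1))
t=0
def go(t,v):
    p=np.array([x0,y0])+d*t;arm.servo_line([*p,z],q,vel=v);s=arm.state();f=s["wrist_force"]-f0
    print(round(t),s["ee_pos"].round(1),f.round(1),round(s["time_s"],1));return f
for t in (25,50,75,90): f=go(t,45)
while t<135:
    t+=3;f=go(t,20)
    if f[1]<-16: break
E
```

```text
[ 1.2   0.17 -1.13  1.51  0.16  1.56  0.1 ]
[ 0.3  0.4 -0.6] [ 495.3 -135.1   80.5]
25 [ 494.3 -110.2   80. ] [-0.3  0.5 -0.3] 23.7
50 [493.6 -85.2  80. ] [ 0.5 -0.8  0.2] 24.4
75 [492.9 -60.2  80. ] [ 0.3 -0.5  0.4] 25.1
90 [492.5 -44.8  80. ] [-0.8 -0.6  0.1] 25.6
93 [492.4 -42.   80. ] [0.4 0.8 0.9] 25.9
96 [492.3 -38.9  80. ] [-0.8 -0.6  0.8] 26.2
99 [492.2 -36.2  80. ] [ 0.4 -1.7  0.1] 26.5
102 [492.3 -33.1  80.1] [ 0.8 -3.8  2.3] 26.8
105 [492.2 -29.8  80.1] [ 0.4 -3.4  2.5] 27.1
108 [492.  -26.7  80. ] [-0.4 -2.3  1.9] 27.4
111 [491.8 -23.8  80. ] [ 0.5 -2.   1.5] 27.7
114 [491.8 -21.2  80.1] [-0.2 -2.9  4.1] 28.0
117 [491.9 -18.4  80.1] [ 0.2 -5.1  4.8] 28.3
120 [491.2 -16.8  79.3] [ 1.3 -8.7 -3.3] 28.6
123 [491.3 -15.6  79.2] [  3.3 -14.9  -4.6] 28.9
126 [491.4 -15.4  79.2] [  3.3 -23.4  -4.4] 29.2
```

```bash
python3 - <<'E'
from fit import *
q=qd(0.03);p=arm.state()["ee_pos"]
arm.pause(.3)
arm.servo_line([p[0]+.3,p[1]-15,80],q,vel=80)
print(arm.state()["wrist_force"].round(1))
arm.servo_line([p[0]+.3,p[1]-15,260],q,vel=250)
arm.reach([440,-330,320],q)
t=arm.capture("top");s=arm.capture("side");cv2.imwrite("pics/t2.png",t);cv2.imwrite("pics/s2.png",s);print(arm.state()["time_s"])
r=lambda im,x,y,w,h,k:cv2.resize(im[y:y+h,x:x+w],None,fx=k,fy=k,interpolation=cv2.INTER_CUBIC)
cv2.imwrite("pics/p2.png",np.hstack([r(t,270,178,130,110,4),r(s,290,190,70,110,4)]))
E
```

```text
[ 0.7 -0.1  0.7]
32.025
```

View pics/p2.png

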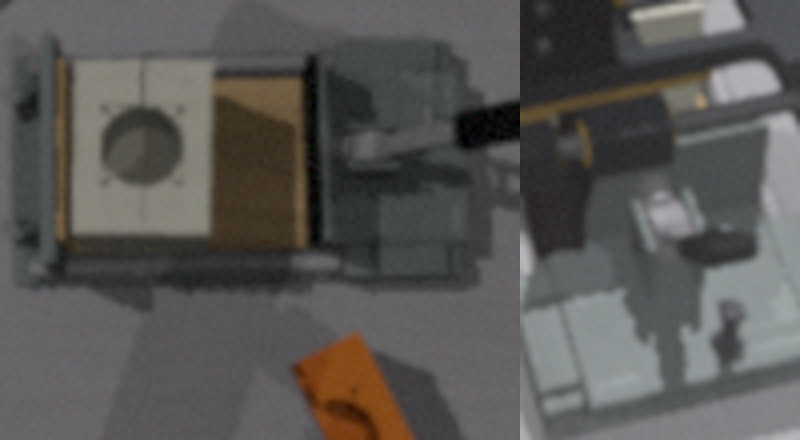

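The mould now looks shut (seam at column ~305), but the jaw plate still appears at its old place (column ~347) and half_a is off the fixed jaw. I check this with edge profiles.

```bash
python3 - <<'E'
import cv2,numpy as np
np.set_printoptions(linewidth=250)
for n in("top0","t1","t2"):
    t=cv2.imread(f"pics/{n}.png").astype(float)
    for r in (198,228):
        p=t[r-2:r+3].mean(0)
        print(n,r,"gray",p[278:360].mean(1).astype(int).tolist())
    print([ (t[226:232,c].mean(0)).astype(int).tolist() for c in (284,286,330,347)])
E
```

```text
top0 198 gray [55, 60, 74, 81, 75, 64, 61, 68, 75, 108, 123, 126, 125, 126, 125, 125, 125, 126, 126, 125, 124, 126, 125, 125, 124, 117, 89, 77, 76, 79, 80, 83, 84, 83, 81, 82, 83, 86, 85, 84, 86, 84, 84, 83, 84, 84, 82, 85, 85, 87, 88, 87, 86, 86, 86, 85, 85, 82, 77, 72, 72, 74, 74, 75, 76, 74, 68, 46, 20, 12, 14, 40, 67, 59, 49, 49, 51, 53, 56, 58, 59, 64]
top0 228 gray [69, 70, 77, 80, 77, 68, 67, 72, 83, 115, 125, 128, 128, 127, 129, 127, 125, 126, 125, 125, 125, 125, 125, 125, 123, 107, 81, 64, 64, 62, 62, 62, 62, 61, 62, 62, 62, 62, 72, 91, 99, 101, 100, 101, 100, 101, 101, 101, 102, 100, 101, 101, 102, 102, 103, 103, 103, 103, 100, 93, 90, 90, 90, 90, 91, 91, 91, 82, 55, 22, 12, 14, 41, 67, 66, 53, 50, 48, 49, 49, 49, 49]
[[56, 71, 82], [72, 85, 93], [75, 104, 126], [16, 22, 28]]
t1 198 gray [57, 62, 76, 82, 78, 66, 64, 70, 78, 112, 126, 128, 129, 129, 128, 128, 129, 128, 127, 128, 129, 129, 129, 129, 128, 119, 88, 72, 69, 70, 82, 107, 123, 127, 128, 128, 129, 128, 128, 128, 129, 128, 130, 128, 128, 128, 128, 123, 98, 79, 77, 76, 76, 75, 76, 74, 75, 75, 74, 75, 74, 76, 77, 76, 
[... 608 characters left out ...]
 128, 129, 128, 129, 129, 122, 104, 116, 127, 128, 129, 128, 129, 129, 129, 129, 128, 127, 128, 128, 129, 130, 127, 117, 93, 78, 74, 76, 77, 77, 77, 77, 77, 76, 76, 75, 76, 74, 75, 75, 76, 77, 78, 77, 76, 71, 47, 17, 14, 16, 38, 59, 51, 38, 40, 42, 44, 49, 51, 52, 54]
t2 228 gray [71, 74, 81, 83, 79, 72, 72, 80, 60, 72, 114, 129, 131, 131, 132, 131, 131, 129, 128, 128, 129, 129, 129, 128, 129, 128, 125, 120, 124, 128, 130, 129, 129, 129, 128, 128, 129, 129, 130, 131, 132, 130, 131, 123, 96, 63, 53, 49, 52, 52, 49, 50, 50, 50, 53, 53, 52, 53, 53, 52, 53, 53, 53, 54, 52, 65, 86, 86, 58, 19, 11, 14, 38, 61, 56, 46, 45, 48, 47, 48, 49, 48]
[[60, 75, 87], [43, 62, 76], [36, 52, 64], [13, 22, 28]]
```

```bash
python3 - <<'E'
from fit import *
q=qd(0.03);x0,y0,z=495.,-135.,80
d=np.array([-0.028,0.9996])
arm.reach([x0,y0,250],q)
arm.servo_line([x0,y0,z],q,vel=150)
def cap(n):
    t=arm.capture("top");s=arm.capture("side");cv2.imwrite(f"pics/{n}t.png",t);cv2.imwrite(f"pics/{n}s.png",s);return t,s
a=cap("m0")
for t in (20,40,60):
    p=np.array([x0,y0])+d*t;arm.servo_line([*p,z],q,vel=45);s=arm.state();print(s["ee_pos"].round(1),s["wrist_force"].round(1),s["tau"].round(1),s["time_s"])
b=cap("m1")
C_=proj(C["side"],[(492,-135,80),(492,-75,80),(492,-90,111)]);print(C_)
r=lambda im,x,y,w,h,k:cv2.resize(im[y:y+h,x:x+w],None,fx=k,fy=k,interpolation=cv2.INTER_CUBIC)
cv2.imwrite("pics/m.png",np.vstack([np.hstack([r(i[0],255,150,170,125,2.35),r(i[1],240,140,170,125,2.35)]) for i in (a,b)]))
E
```

```text
[ 494.4 -115.    80. ] [-0.9 -0.3 -0.2] [ -0.5 -39.1 -14.6 -33.4  -0.1   0.   -0. ] 34.8667
[493.9 -95.   80. ] [ 1.  -0.   0.1] [ -0.5 -38.  -14.3 -33.5  -0.1   0.   -0. ] 35.4583
[493.3 -75.   80. ] [-0.8  0.5 -0.8] [ -0.5 -37.2 -14.  -33.6  -0.1   0.   -0. ] 36.05
[[305.47363033 250.09555027]
 [300.10375098 230.76103253]
 [301.15550153 227.31254312]]
```

View pics/m.png

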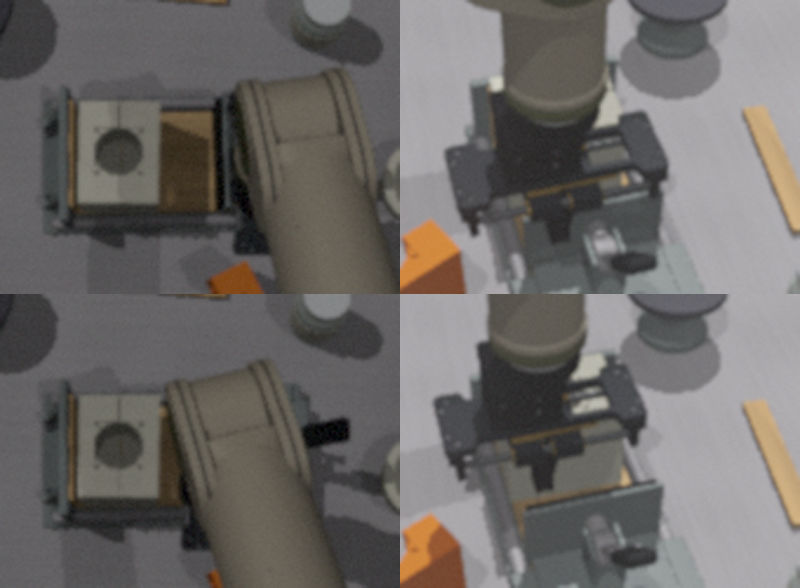

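The fingers passed over the jaw plate. In the lower side view the finger stub tip (543,488) is ahead of the unmoved plate, so the real tip is well above z=80. I compute the true tip height from the pictures.

```bash
python3 - <<'E'
from fit import *
for P,lab in(((493.3,-75),"m1"),((495,-135),"m0")):
    for z in (60,80,100,110,120,130,150,170): print(lab,z,proj(C["side"],[(*P,z)])[0].round(1))
print("g",[(z,proj(C["side"],[(463,342,z)])[0].round(1)) for z in(95,110,125,140)])
print(arm.state())
E
```

```text
m1 60 [300.8 235.7]
m1 80 [300.6 230.7]
m1 100 [300.5 225.4]
m1 110 [300.4 222.8]
m1 120 [300.3 220.1]
m1 130 [300.2 217.3]
m1 150 [300.  211.7]
m1 170 [299.8 205.9]
m0 60 [306.8 254.8]
m0 80 [306.7 249.9]
m0 100 [306.6 244.7]
m0 110 [306.6 242.1]
m0 120 [306.6 239.4]
m0 130 [306.5 236.7]
m0 150 [306.4 231.1]
m0 170 [306.3 225.4]
g [(95, array([262.8, 128.2])), (110, array([262.4, 124.2])), (125, array([261.9, 120.2])), (140, array([261.5, 116.1]))]
{'time_s': 36.15, 'joints': array([ 1.12277913,  0.39910919, -1.2333363 ,  1.87109862,  0.41072191,
        1.16429   , -0.22511347]), 'qvel': array([ 0.00236691,  0.00032372,  0.00031006, -0.00190848,  0.00026822,
       -0.00038547, -0.0009211 ]), 'tau': array([-2.24289922e-01, -3.70843470e+01, -1.38167506e+01, -3.36324477e+01,
       -7.47981691e-02,  1.72720919e-02, -1.46295042e-03]), 'ee_pos': array([493.32055031, -75.31026682,  79.96294243]), 'ee_rot': array([ 6.96567025e-01,  7.17491727e-01, -4.06772794e-05,  2.75809663e-06]), 'wrist_force': array([ 0.58636993,  0.24325254, -0.29489487]), 'wrist_torque': array([ 0.02382153, -0.0599784 ,  0.06199326]), 'grasp_force': 0.0, 'opening': 0.5864320683695435}
```

The tip is really about 31 mm above the nominal TCP, so the first push went over the plate and touched only the top of half_b. I go back behind the jaw with TCP z=66 (tip ~97, body still above the mould).

```bash
python3 - <<'E'
from fit import *
q=qd(0.03);x0,y0,z=495.,-135.,66
d=np.array([-0.028,0.9996])
p=arm.state()["ee_pos"]
arm.servo_line([p[0],p[1],125],q,vel=150)
arm.servo_line([x0,y0,125],q,vel=150)
arm.servo_line([x0,y0,z],q,vel=100)
s=arm.state();f0=s["wrist_force"];print(f0.round(1),s["ee_pos"].round(1))
def go(t,v):
    p=np.array([x0,y0])+d*t;arm.servo_line([*p,z],q,vel=v);s=arm.state();f=s["wrist_force"]-f0
    print(round(t),s["ee_pos"].round(1),f.round(1),round(s["time_s"],1));return f
for t in (30,45):
    f=go(t,50)
if f[1]<-3:
    for t in (70,90,100): f=go(t,50)
    while t<135 and f[1]>-15:
        t+=2;f=go(t,20)
cv2.imwrite("pics/n_t.png",arm.capture("top"))
E
```

```text
[-0.6  0.3  1.2] [ 495.4 -134.8   66.3]
30 [ 494.3 -105.4   66.3] [ 0.4 -5.3  0.3] 38.6
45 [493.7 -89.8  66.2] [-1.1 -2.2  1. ] 39.1
```

```bash
python3 - <<'E'
from fit import *
q=qd(0.03);x0,y0,z=495.,-135.,66
d=np.array([-0.028,0.9996]);f0=np.array([-.3,.1,.3])
def go(t,v):
    p=np.array([x0,y0])+d*t;arm.servo_line([*p,z],q,vel=v);s=arm.state();f=s["wrist_force"]-f0
    print(round(t),s["ee_pos"].round(1),f.round(1),round(s["time_s"],1));return f
for t in (65,82): f=go(t,50)
s=arm.capture("side");cv2.imwrite("pics/n_s.png",s)
a=cv2.imread("pics/s2.png").astype(int)
for c in (335,345): print(c,"before",a[205:275:2,c].mean(1).astype(int).tolist(),"\nnow",s[205:275:2,c].mean(1).astype(int).tolist())
E
```

```text
65 [493.1 -70.   66. ] [ 0.1 -3.   3.1] 39.7
82 [492.6 -52.9  66. ] [-1.1 -3.5  1.5] 40.2
335 before [44, 53, 77, 93, 114, 140, 92, 83, 67, 107, 94, 78, 76, 76, 73, 77, 74, 74, 76, 100, 128, 104, 56, 51, 50, 55, 82, 91, 106, 123, 127, 125, 128, 128, 146] 
now [89, 74, 75, 76, 76, 75, 77, 79, 81, 81, 75, 60, 52, 61, 97, 118, 140, 139, 141, 124, 80, 71, 76, 80, 77, 65, 78, 100, 105, 85, 107, 110, 128, 153, 159]
345 before [106, 173, 175, 177, 172, 103, 84, 73, 113, 92, 78, 79, 78, 76, 79, 79, 78, 75, 81, 86, 85, 79, 63, 62, 52, 107, 148, 147, 148, 149, 134, 115, 100, 132, 135] 
now [168, 166, 168, 166, 159, 155, 144, 145, 157, 175, 166, 154, 150, 152, 144, 151, 155, 154, 156, 154, 154, 149, 154, 155, 158, 156, 155, 113, 88, 115, 116, 150, 167, 165, 165]
```

The scene behind the old plate position has changed, so the jaw is moving with the fingers. I continue until it presses.

```bash
python3 - <<'E'
from fit import *
q=qd(0.03);x0,y0,z=495.,-135.,66
d=np.array([-0.028,0.9996]);f0=np.array([-.3,.1,.3])
def go(t,v):
    p=np.array([x0,y0])+d*t;arm.servo_line([*p,z],q,vel=v);s=arm.state();f=s["wrist_force"]-f0
    print(round(t),s["ee_pos"].round(1),f.round(1),round(s["time_s"],1));return f
t=95;f=go(t,40)
while t<140:
    t+=2.5;f=go(t,20)
    if f[1]<-17:break
arm.pause(.25)
s=arm.state();p=s["ee_pos"];print(s["wrist_force"].round(1))
arm.servo_line([p[0]+.2,p[1]-10,66],q,vel=60)
arm.servo_line([p[0]+.2,p[1]-10,240],q,vel=250)
arm.reach([440,-300,280],q)
t=arm.capture("top");cv2.imwrite("pics/t3.png",t);cv2.imwrite("pics/s3.png",arm.capture("side"))
for r in(198,228): print(t[r-2:r+3].astype(float).mean(0)[278:350].mean(1).astype(int).tolist())
print(arm.state()["time_s"])
E
```

```text
95 [492.2 -40.6  65.9] [-1.7 -5.1  1.8] 40.7
98 [492.1 -38.9  65.9] [-1.4 -7.6  3.4] 41.0
100 [492.1 -37.   65.9] [-1.3 -9.4  3.6] 41.3
102 [492.  -35.   65.9] [ -2.1 -11.3   4.2] 41.5
105 [491.9 -32.8  65.9] [ -2.2 -13.    4.5] 41.8
108 [491.8 -30.4  65.9] [ -2.6 -11.6   3.5] 42.1
110 [491.7 -27.9  65.9] [ -2.4 -11.8   4. ] 42.4
112 [491.7 -25.8  65.9] [ -2.4 -14.7   4.9] 42.6
115 [491.6 -24.5  65.9] [ -2.5 -18.4   5.6] 42.9
[ -2.6 -17.9   6.1]
[58, 62, 76, 82, 76, 60, 69, 105, 122, 128, 128, 129, 127, 127, 129, 128, 128, 128, 128, 127, 128, 128, 128, 127, 128, 128, 128, 127, 127, 127, 128, 128, 128, 128, 129, 128, 129, 128, 129, 128, 114, 73, 39, 44, 40, 38, 39, 40, 40, 41, 45, 48, 50, 55, 57, 60, 62, 63, 64, 67, 67, 67, 67, 66, 69, 68, 68, 68, 68, 68, 70, 69]
[70, 72, 81, 84, 80, 71, 71, 101, 124, 129, 131, 130, 130, 130, 129, 128, 128, 128, 128, 129, 128, 127, 128, 127, 127, 127, 128, 128, 127, 128, 127, 128, 127, 128, 128, 130, 130, 130, 130, 130, 122, 91, 52, 40, 46, 44, 37, 37, 38, 38, 37, 38, 39, 36, 39, 37, 39, 38, 37, 41, 54, 58, 59, 58, 59, 62, 65, 67, 66, 63, 62, 66]
45.5583
```

The mould is shut with no seam visible and spans columns 285–319 at the fixed jaw; the push ended at 18 N. Next I locate the lever grip.

```bash
python3 - <<'E'
from fit import *
def dark(im,box,th=24):
    x,y,w,h=box;g=im[y:y+h,x:x+w].max(2)
    n,l,st,c=cv2.connectedComponentsWithStats((g<th).astype(np.uint8));
    return [(st[i].tolist(),(c[i]+[x,y]).round(1).tolist()) for i in range(1,n) if st[i,4]>25]
for n,box in(("top0",(375,190,40,40)),("t3",(320,185,75,50))): print(n,dark(cv2.imread(f"pics/{n}.png"),box))
for n,box in(("side0",(320,225,40,40)),("s3",(300,180,60,60))): print(n,dark(cv2.imread(f"pics/{n}.png"),box,40))
for y in (-240,-139,-130,-120): print(y,proj(C["top"],[(540,y,166)])[0].round(1),proj(C["side"],[(540,y,166)])[0].round(1))
print(ray(C["top"],[(393.7,209)],166))
E
```

```text
top0 [([9, 14, 19, 11, 145], [393.3, 208.8])]
t3 [([34, 20, 18, 10, 137], [362.1, 209.4])]
side0 []
s3 [([0, 0, 11, 32, 140], [303.4, 195.0])]
-240 [401.8 210.8] [339.3 261.3]
-139 [366.6 210.3] [326.6 224.2]
-130 [363.4 210.3] [325.6 221.2]
-120 [360.  210.2] [324.4 217.9]
[[ 545.00476167 -216.96641606  166.        ]]
```

The grip centre is at top (362.1,209.4), giving world (542,-126,166), so the pivot is at y ≈ -47.5 and the saddle moved ~90 mm. I press the lever along its arc.

```bash
python3 - <<'E'
from fit import *
q=qd(0.03);X=542.5;py=-47.5;off=31;s_=122
def pt(a,dz=0):
    h=s_*np.cos(a)-7*np.sin(a);zt=75+s_*np.sin(a)+7*np.cos(a)+9.5*np.tan(max(a,0))
    return [X,py-h,zt-off+dz]
a0=np.radians(49)
arm.reach(pt(a0,60),q)
arm.servo_line(pt(a0,8),q,vel=120)
f0=arm.state()["wrist_force"]
def S(l):
    s=arm.state();print(l,s["ee_pos"].round(1),(s["wrist_force"]-f0).round(1),round(s["time_s"],1));return (s["wrist_force"]-f0)
S("start")
for a in (40,30,20,10,2): arm.servo_line(pt(np.radians(a)),q,vel=60);S(a)
p=pt(0);z=p[2]
while z>26:
    z-=2;arm.servo_line([p[0],p[1],z],q,vel=25);f=S("d")
    if f[2]>30: break
E
```

```text
start [ 542.6 -122.7  160.1] [0. 0. 0.] 47.0
40 [ 542.6 -136.2  136. ] [-0.1  0.9  4.4] 47.6
30 [ 542.7 -149.5  117.1] [-0.2 -1.7  4.9] 48.2
20 [ 542.8 -159.6   96.5] [ 0.9 -1.8  5.1] 48.7
10 [ 542.9 -166.7   74.6] [ 0.4 -3.   5.7] 49.2
2 [ 543.1 -170.    56.5] [ 0.9 -4.8  6.1] 49.7
d [ 543.  -170.7   50. ] [ 1.1 -4.7  4.8] 50.1
d [ 542.9 -170.5   47.9] [ 0.9 -4.4  4.2] 50.4
d [ 542.7 -170.3   45.8] [ 2.6 -3.3  3.8] 50.6
d [ 542.8 -170.4   44. ] [ 0.8 -4.7  6.1] 50.9
d [ 542.8 -170.4   42. ] [-0.9 -5.4  7.2] 51.1
d [ 542.8 -170.5   40. ] [-0.7 -4.3  7.3] 51.4
d [ 542.8 -170.6   38. ] [-1.  -4.7  7.7] 51.6
d [ 542.9 -170.7   36.9] [-4.6 -4.7 16.4] 51.9
d [ 543.1 -170.8   36.2] [-10.   -5.2  29.9] 52.1
d [ 543.3 -170.8   35.5] [-17.4  -5.4  46.7] 52.4
```

```bash
python3 - <<'E'
from fit import *
q=qd(0.03);p=arm.state()["ee_pos"]
arm.servo_line([p[0],p[1],60],q,vel=50)
arm.servo_line([p[0],p[1],230],q,vel=250)
arm.reach([440,-330,280],q);arm.pause(.2)
t=arm.capture("top");s=arm.capture("side");cv2.imwrite("pics/t4.png",t);cv2.imwrite("pics/s4.png",s)
g=t[185:235,320:400].max(2)
n,l,st,c=cv2.connectedComponentsWithStats((g<26).astype(np.uint8))
print([(st[i].tolist(),(c[i]+[320,185]).round(1)) for i in range(1,n) if st[i,4]>25])
print("level",proj(C["top"],[(542,-167.5,80)]),"up",proj(C["top"],[(542,-126,166)]))
for r in(198,228): print(t[r-2:r+3].astype(float).mean(0)[278:330].mean(1).astype(int).tolist())
print(arm.state()["time_s"],arm.state()["wrist_force"].round(1))
E
```

```text
[([44, 26, 21, 9, 160], array([374.4, 214.7]))]
level [[372.57240077 214.94766733]] up [[362.05051358 209.56715436]]
[55, 63, 77, 82, 77, 60, 69, 105, 124, 128, 128, 128, 129, 128, 128, 128, 127, 128, 127, 127, 127, 127, 129, 128, 128, 127, 127, 127, 128, 128, 128, 128, 128, 129, 127, 128, 128, 128, 129, 127, 114, 74, 39, 45, 48, 50, 48, 49, 49, 52, 56, 55]
[71, 74, 81, 82, 78, 69, 73, 100, 124, 129, 130, 131, 130, 130, 129, 127, 128, 127, 128, 127, 128, 128, 127, 127, 128, 128, 127, 127, 127, 127, 127, 128, 128, 127, 128, 130, 130, 131, 129, 130, 123, 92, 53, 44, 51, 50, 45, 44, 48, 43, 41, 40]
55.0333 [-0.6  0.6 -0. ]
```

The lever grip sits at the level position (374,215) with the arm away, so the catch holds; the mould edges are unchanged. I hand in.

```bash
python3 -c "
from workcell import arm
print(arm.close_job())"
```

```text
the job is handed in; nothing more can be done
None
```

I handed the job in at about 55 s. The last camera images show the mould shut against the fixed jaw and the lever held down level by its catch, with the arm clear. The first push passed over the jaw plate and pressed only on half_b's top (up to 23 N), so I repeated it lower; I couldn't measure the final jaw force, and no verdict came back.

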